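# Clip the flat grater into its stand

### The job

Pick up the flat steel grater by its wooden grip, lay it on the bed of the wooden stand with its thick rolled edge towards the two steel spring clips, and slide it forward so that the rolled edge lifts both clips and they snap down behind it, with the grater fully home at the stop. Slide it in slowly and gently, by feel: do not press it hard or ram it against the clips or the stop. Leave the grater lying flat in the stand, let go, and do not disturb the other kitchen things.

Things in the scene. Friction and masses are not known exactly. Their poses are not given: they have to be found in the camera images.
- grater_grip (a point): centre of the grater's wooden grip, an upright block 12 (x) x 44 (y) x 36 mm high on the steel plate, centre 22 mm above the grater's underside. Axes: x towards the thick rolled front edge, y across, z up. The plate, 154 x 70 x 4 mm, runs from 40 mm behind this point to 114 mm ahead; about 0.2 kg. Starts flat on the shelf.
- grater_nose (a point): centre of the grater's rolled front edge, a round steel bead 12 mm thick and 72 mm long along y, 6 mm above the grater's underside, 114 mm ahead of the grip; its front line is 6 mm ahead of this point; same axes. It stands 8 mm proud of the plate behind it.
- grater: the whole grater; origin on its underside, 40 mm ahead of the grip's centre and 74 mm behind the rolled edge's centre; same axes
- stand: fixed wooden stand, 260 (x) x 116 mm (y), origin at the centre of its underside, on the shelf. x is the sliding-in direction: open mouth at -x, clips at +x; z up. Its bed (upper face) is 18 mm above the shelf. A head at the far end carries the stop and both clips and is clamped at an unmeasured setting: the stop's face is anywhere from x = 75 to 95 mm; find it by feel.
- stand_mouth (a point): point on the bed at the mouth, on the middle line, at x = -110 mm and z = 18 mm of the stand; same axes. Two rails 7 mm high guide the grater: 76 mm apart from x = -63 to +62 mm of the stand, flaring to about 100 mm apart at this point.
- stand_stop (a point): point on the bed, on the middle line, at x = 85 mm of the stand (middle of the stop's range, not its true setting). The wooden stop is 14 mm high and hard. While the grater is at the clips, more than 22 N between it and the stand, pushing or pressing, is too much: come up to the stop slowly, about 10 to 15 mm/s.
- clip_left (a joint): sprung steel clip, 14 mm wide, 22 mm left (+y) of the middle line. 0 rad: down; grows as it lifts, to about 0.2 with the bead under its foot; springs back to 0 once the bead is past, which is so only in the last 2 mm or so before the stop. Pushing under both clips takes about 4 to 9 N, then little, then the stop is hard.
- clip_right (a joint): the same clip, 22 mm right (-y). Both feet (8 mm round, along y) are centred 17.5 mm before the stop's face, undersides 5 mm above the bed; an upturned lip reaches 19 mm further towards the mouth, sloping up to 13 mm above the bed.
- sufuria_large: large aluminium cooking pot without handles, 200 mm across, 85 mm high, the small one standing in it; origin at the middle of its underside; not part of the job
- sufuria_small: small aluminium pot, 158 mm across, 95 mm high, nested inside the large one; origin at the middle of its underside; not part of the job
- canister: pink plastic flip-top canister, 94 mm across, 136 mm high; origin at the middle of its underside; not part of the job
- mug: white ceramic mug with a chipped rim, 80 mm across, 90 mm high, handle to its +y; origin at the middle of its underside; not part of the job
- pestle: wooden pestle lying on its side along its x axis, 202 mm long, up to 48 mm thick; origin at the middle of its underside; not part of the job
- mortar: wooden mortar, 116 mm across, 100 mm high; origin at the middle of its underside; not part of the job
- bowl: blue ceramic bowl, 130 mm across, 50 mm high; origin at the middle of its underside; not part of the job
- spoon: wooden spoon lying flat along its x axis, about 30 mm high at most; origin at the middle of its underside; not part of the job
There are look-alikes about, which are no part of the job. Several things look just like the grater: the one meant starts farthest from the robot's base.

How it is judged:
By the outcome, as a careful person would: the job done as asked, in the order asked, and still so for the second after the job is handed in, with the robot touching nothing.
It also fails if it takes over 64 s, if anything falls off the work surface, if the arm or the gripper's body presses on something with over 40 N, if the wrist force passes 120 N, or if a joint passes its speed limit or range.

### The arm

A 6-joint arm with a two-finger parallel gripper is mounted at the origin on the work surface. World frame = base frame: x ahead of the robot, y to its left, z up, the work surface at z = 0. Lengths are in m, angles in rad, forces in N, time in s.
With the tool pointing down it reaches from about 0.35 to 0.775 m from the base axis. Payload 7.3 kg.
Tool frame: the origin (TCP) lies on the centre line of the jaws, within the pads' length; the fingertips stand 17 mm ahead of it and the grasp point (between the pads) lies 2 mm behind it (robot.tcp_to_tips is the distance from the TCP to the fingertips, in m); z points along the fingers, y is the line along which they close (so a half turn about z gives the same grasp; the last joint's range is limited). The gripper opens to 92 mm and grips with 3 to 60 N. Pads are 19 mm wide; open, the fingers measure 130 mm over their backs; the gripper's body (75 mm by 190 mm) begins 47 mm behind the grasp point.
Start: joints at [1.191, 0.342, 1.524, -0, 1.275, -0.146], TCP at [0.122, 0.511, 0.244] pointing down, gripper open.
Joint ranges: [-2.53, 2.53], [-0.77, 2.02], [0.04, 2.7], [-1, 4.14], [0.28, 2.66], [-3.11, 3.11]. Speed limits (rad/s): [2.57, 2.57, 3.14, 3.14, 3.14, 3.14].

### API

Orientations are given as [roll, pitch, yaw] about the fixed x, y, z axes, in that order (R = Rz(yaw) Ry(pitch) Rx(roll)).
In Python, from cell import robot gives the robot as it stands. The module is installed in compiled form; this text tells all that it offers.
- The arm moves only by the tool carry_out, never from a script. Its argument "commands" is a list of rows, each a list of 3 entries, a list of its own where there are three numbers: the shift along the tool's x, y, z in m, then the turn about the tool's z in rad, then the opening, from 0 (shut) to 1 (fully open). In form: [[[dx, dy, dz], yaw, claw], ...]. A call has 1 to 20 rows; each row shifts and turns the commanded pose from where the row before left it, along the tool's axes as they then stand; what a row does not reach is not made up. A row lasts 1/8 s, in which the tool goes at most 62.5 mm and 10.7 degrees, less where a joint would pass 70% of its speed; a pose out of reach is approached as far as the arm can. A call is refused whole if a number of a shift passes 0.0625 or a number of a turn 0.188, either way. A call with a gripper value outside its range is refused whole. The fingers move at their own pace and stop on an object; "newtons" is the grip in N (left out, the last holds). Time passes only in rows, so rows that do not move let the fingers close. It gives the time, the measured TCP pose, the force, the opening and the grip force at its end, in the units of the state.
- robot.observe(): the state, without advancing time (a new reading comes with each control period).
- robot.read_camera(name): name is "scene" or "top"; returns a dict with "pixels" (480x640x3 uint8, red, green, blue), "fx", "fy", "cx", "cy" (pixels), "view" (4x4, takes a point from world to camera coordinates). Camera axes: x right, y up, looking along -z (the intrinsics and any distortion apply to the point x, -y, -z); pixel columns grow to the right and rows downward; lengths in m; the calibration is good to about 2 mm. A picture is of the moment at which its call begins. There is no depth.
- robot.hand_in(): hands the job in; it is judged then, once.
Trained networks look in a picture, given as the dict that the camera call returned (one of the last four; its "shot" number tells which), for a name from the list of things; names that differ only in an ending like _2 or _b are one class to them, and where a whole thing is asked for, a point or a joint stands for the part that bears it (a point fixed in the world has none). Each returns a list of dicts, best first, with "p" (0 to 1); they miss things now and then, are a little off and sometimes report something else, mostly with a low value. They report only what shows in the picture. A call takes as long as a camera call. They do not tell look-alikes from the thing itself.
- robot.find_in(picture, name): "at" ([column, row] in pixels, amid what is visible of it).
- robot.tip_of(picture, name): "at" ([column, row] in pixels: a listed point, or the origin of a listed thing).
The state is a dict: "time": time; "qpos": joint angles; "qvel": joint speeds; "joint_efforts": joint torques, N m; "tool_pos": TCP position; "tool_rot": TCP orientation; "contact_force": force on the tool from outside, world axes, zero at the start; "torque": the same for the moment, N m; "opening": finger opening in m; "grip_force": force on a finger pad.
Only numpy, scipy, OpenCV 4.12 (cv2) and the standard library are available. Lean on these libraries where they do the work, as an engineer would, in place of code of your own. Each camera call takes 0.05 s, during which the arm holds its last target. There are 200 camera calls.

## Working session

There is one attempt and no reset: what is moved stays moved. The work goes in short steps, Python scripts to look and compute and a tool call to move; the robot and the scene stay as the last step left them, time stands still between calls to the robot, and variables do not carry over. Pictures are saved under pics/ and viewed, at most 10 in all, crops included, and the job is handed in when it is done.

Besides the shell and the picture viewer there is one more tool, called after "Request:" by a JSON object that holds its "api" and its "payload", one argument or row to a line. carry_out: Moves the arm, as the interface text tells. Its arguments: {"type":"object","properties":{"commands":{"type":"array"},"newtons":{"type":"number"}},"required":["commands"]}

```bash
mkdir -p pics; cat > h.py <<'E'
import numpy as np, cv2
from cell import robot
def ray(c,px):
    V=np.array(c["view"]);R=V[:3,:3];t=V[:3,3]
    d=np.array([(px[0]-c["cx"])/c["fx"],-(px[1]-c["cy"])/c["fy"],-1.])
    return -R.T@t, R.T@d
def onz(c,px,z):
    o,d=ray(c,px); return o+d*(z-o[2])/d[2]
def proj(c,p):
    V=np.array(c["view"]);q=V[:3,:3]@np.array(p)+V[:3,3]
    return np.array([c["cx"]+c["fx"]*q[0]/-q[2],c["cy"]-c["fy"]*q[1]/-q[2]])
def save(c,name,crop=None,s=1):
    im=cv2.cvtColor(c["pixels"],cv2.COLOR_RGB2BGR)
    if crop: x0,y0,x1,y1=crop; im=im[y0:y1,x0:x1]
    cv2.imwrite("pics/"+name,cv2.resize(im,None,fx=s,fy=s,interpolation=cv2.INTER_CUBIC))
E
python3 - <<'E'
from h import *
Z=dict(grater_grip=.022,grater_nose=.006,grater=0,stand=0,stand_mouth=.018,stand_stop=.018)
for n in("top","scene"):
    c=robot.read_camera(n);save(c,n+"0.png")
    print(n,{k:v for k,v in c.items() if k not in("pixels","view")}, ray(c,(320,240)))
    for k,z in Z.items():
        for d in robot.tip_of(c,k): print(k,np.round(d["at"],1),round(d["p"],2),np.round(onz(c,d["at"],z),4))
s=robot.observe();print(s)
E
```

```text
top {'fx': 462.822265313218, 'fy': 462.822265313218, 'cx': 321.66586504011894, 'cy': 233.75741921366847, 'shot': 1} (array([ 0.46643162, -0.00340795,  1.20951119]), array([ 0.01735273,  0.01019342, -0.99989492]))
grater_grip [165.3 337.3] 0.93 [0.2363 0.4026 0.022 ]
grater_grip [244.9 205.5] 0.91 [0.5748 0.2026 0.022 ]
grater_grip [248.6 306. ] 0.79 [0.3172 0.1903 0.022 ]
grater_grip [393.9 321.5] 0.62 [ 0.2803 -0.1809  0.022 ]
grater_grip [238.2 196.6] 0.18 [0.5977 0.2201 0.022 ]
grater_nose [207.7 303. ] 0.91 [0.3223 0.2992 0.006 ]
grater_nose [124.5 330.9] 0.82 [0.2489 0.5143 0.006 ]
grater_nose [237.8 167.5] 0.67 [0.6758 0.225  0.006 ]
grater_nose [411.6 284.1] 0.55 [ 0.3744 -0.229   0.006 ]
grater [240.2 194.5] 0.97 [0.6057 0.219  0.    ]
grater [237.  302.8] 0.83 [0.3226 0.2243 0.    ]
grater [400.2 309.5] 0.8 [ 0.3079 -0.2005  0.    ]
stand [396.1 205.6] 0.71 [ 0.5785 -0.1897  0.    ]
stand_mouth [404.7 245.4] 0.89 [ 0.4744 -0.2091  0.018 ]
stand_mouth [236.2 165.2] 0.44 [0.6797 0.2269 0.018 ]
stand_stop [396.3 173.2] 0.8 [ 0.6608 -0.1874  0.018 ]
stand_stop [405.7 245.2] 0.37
[... 1036 characters left out ...]
 ]
{'time': 0.7, 'qpos': array([ 1.19098197e+00,  3.41972979e-01,  1.52411975e+00, -1.46518895e-06,
        1.27540966e+00, -1.45991319e-01]), 'qvel': array([-1.16927660e-03,  6.24154432e-05,  1.34238330e-04, -8.75806087e-04,
       -1.70434833e-03,  8.72142168e-04]), 'joint_efforts': array([-9.03365399e-04, -4.31030238e+01, -2.44441581e+01,  7.16866599e-02,
        4.83151618e-02, -4.01313926e-06]), 'tool_pos': array([0.12161775, 0.51072434, 0.24374764]), 'tool_rot': array([3.14150356e+00, 1.45172988e-05, 2.90777005e+00]), 'contact_force': array([0.04639443, 0.00181905, 0.50327305]), 'torque': array([-0.01423049,  0.02127003, -0.04873882]), 'grip_force': 0.0, 'opening': 0.09216410489739452}
```

View pics/top0.png

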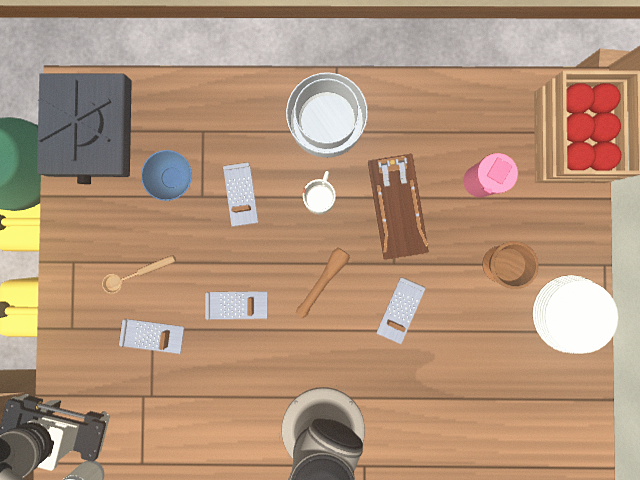

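```bash
python3 - <<'E'
from h import *
import cv2
a=cv2.imread("pics/top0.png")[140:260,200:320];b=cv2.imread("pics/top0.png")[140:260,340:460]
cv2.imwrite("pics/crop0.png",cv2.resize(np.hstack([a,b]),(800,400),interpolation=cv2.INTER_CUBIC))
E
```

```text
(no output)
```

View pics/crop0.png

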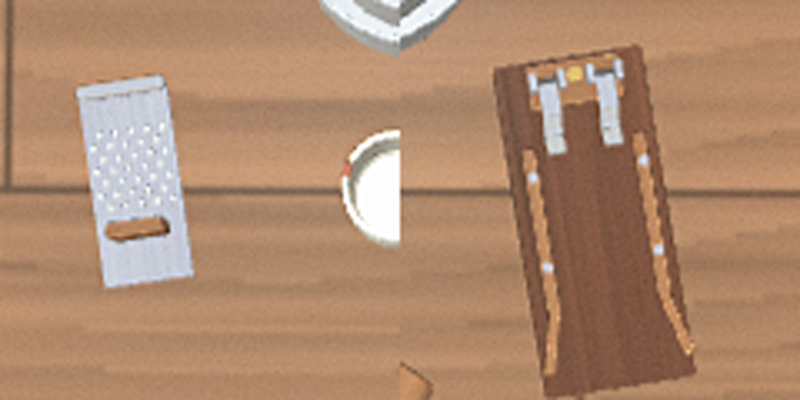

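View pics/scene0.png

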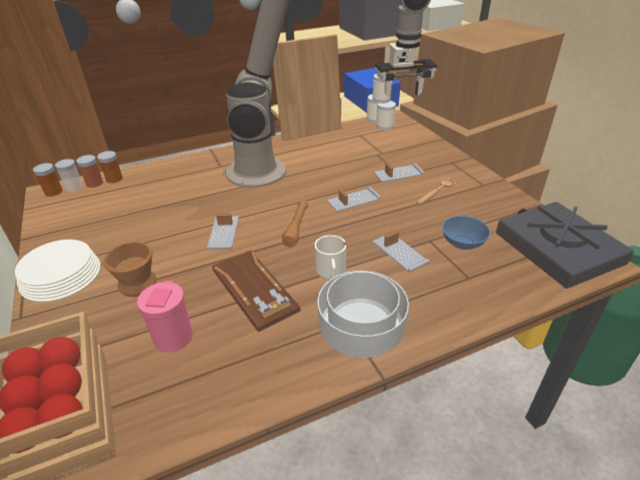

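Candidates in the top view: grips at (241,209), (165,339), (250,306) and (396,325). The farthest from the base is (241,209), about 0.61 m away; the crop confirms its bead is at the far end, (236,166). The stand is at (398,206), with its clips at (393,170) and its mouth near (406,255).

```bash
python3 - <<'E'
from h import *
c=robot.read_camera("top");im=cv2.cvtColor(c["pixels"],cv2.COLOR_RGB2HSV).astype(int);rgb=c["pixels"].astype(int)
def rect(m,box):
    x0,y0,x1,y1=box;mm=np.zeros(m.shape,np.uint8);mm[y0:y1,x0:x1]=m[y0:y1,x0:x1]*255
    mm=cv2.morphologyEx(mm,cv2.MORPH_CLOSE,np.ones((5,5)))
    k=max(cv2.findContours(mm,0,2)[0],key=cv2.contourArea);return cv2.boxPoints(cv2.minAreaRect(k)),cv2.contourArea(k)
def rep(b,z):
    P=np.array([onz(c,p+0,z)[:2] for p in b]);e=[np.linalg.norm(P[i]-P[i-1]) for i in range(4)]
    i=int(np.argmax(e));d=P[i]-P[i-1];d*=np.sign(d[0])
    print(np.round(b,1).tolist(),"ctr",P.mean(0).round(4),"size",np.round(e[:2],4),"heading",np.arctan2(d[1],d[0]).round(4))
g,a=rect(im[...,1]<70,(215,155,268,235));rep(g,.005)
print("wood",rgb[250,430],"stand",rgb[220,400])
m=rgb[...,0]<0.5*(rgb[250,430][0]+rgb[220,400][0])
s,a=rect(m,(355,145,435,268));rep(s,.018)
print("bowl/mug/pot", [(k,np.round(onz(c,d["at"],0),3)) for k in("mug","sufuria_large","pestle") for d in robot.tip_of(c,k)[:1]])
E
```

```text
[[222.1999969482422, 165.39999389648438], [249.39999389648438, 161.5], [258.1000061035156, 222.60000610351562], [230.89999389648438, 226.39999389648438]] ctr [0.6067 0.2183] size [0.1618 0.0719] heading 0.1535
wood [187 143 110] stand [135  91  73]
[[355.0, 153.0], [434.0, 153.0], [434.0, 265.0], [355.0, 265.0]] ctr [ 0.5686 -0.1828] size [0.2894 0.2042] heading 0.0034
bowl/mug/pot [('mug', array([0.591, 0.023, 0.   ])), ('sufuria_large', array([ 0.478, -0.207,  0.   ])), ('pestle', array([0.375, 0.006, 0.   ]))]
```

Request:
{"api": "carry_out", "payload": {
  "commands": [
    [[0,0,0],0.169,0.6],
    [[0,0,0],0.169,0.6],
    [[0,0,0],0.169,0.6],
    [[0,0,0],0.169,0.6],
    [[0,0,0],0.169,0.6],
    [[0,0,0],0.169,0.6],
    [[0,0,0],0.169,0.6],
    [[-0.028,0.0304,0.007],0,0.6],
    [[-0.028,0.0304,0.007],0,0.6],
    [[-0.028,0.0304,0.007],0,0.6],
    [[-0.028,0.0304,0.007],0,0.6],
    [[-0.028,0.0304,0.007],0,0.6],
    [[-0.028,0.0304,0.007],0,0.6],
    [[-0.028,0.0304,0.007],0,0.6],
    [[-0.028,0.0304,0.007],0,0.6],
    [[-0.028,0.0304,0.007],0,0.6],
    [[-0.028,0.0304,0.007],0,0.6],
    [[-0.028,0.0304,0.007],0,0.6],
    [[-0.028,0.0304,0.007],0,0.6],
    [[-0.028,0.0304,0.007],0,0.6]
  ]
}}

```text
time: 3.4
tool_pos: [0.5691, 0.2108, 0.1525]
tool_rot: [3.141, -0.0, 1.725]
contact_force: [1.0, -0.1, -0.1]
opening: 0.0553
grip_force: 0.0
```

```bash
python3 - <<'E'
from h import *
c=robot.read_camera("scene");save(c,"scene1.png",(320,120,480,280),3.7)
for k,z in(("grater_grip",.022),("grater_nose",.006)):
  for d in robot.tip_of(c,k): print(k,np.round(d["at"],1),round(d["p"],2),onz(c,d["at"],z).round(4))
h=.1535;u=np.array([np.cos(h),np.sin(h)]);g=np.array([.5672,.2122])
print("pred grip",proj(c,[*g,.022]),"nose",proj(c,[*(g+.114*u),.006]))
c=robot.read_camera("top");rgb=c["pixels"].astype(float)
# stand mask: darker brown; region box
r=rgb[140:270,345:445];sub=cv2.GaussianBlur(r.astype(np.uint8),(3,3),0)
lab=np.float32(sub.reshape(-1,3));_,l,ce=cv2.kmeans(lab,4,None,(3,50,.1),5,cv2.KMEANS_PP_CENTERS)
print(ce.round()); l=l.reshape(sub.shape[:2])
cv2.imwrite("pics/km.png",cv2.resize((l*80).astype(np.uint8),None,fx=4,fy=4,interpolation=0))
mm=np.uint8(sub[...,0]<150)*255
mm=cv2.morphologyEx(mm,cv2.MORPH_OPEN,np.ones((3,3)));mm=cv2.morphologyEx(mm,cv2.MORPH_CLOSE,np.ones((9,9)))
k=max(cv2.findContours(mm,0,2)[0],key=cv2.contourArea);b=cv2.boxPoints(cv2.minAreaRect(k))+[345,140]
P=np.array([onz(c,p,.018)[:2] for p in b]);print(b.round(1).tolist(),P.round(4).tolist(),P.mean(0))
for q in("stand_mouth","stand_stop"): print(q,[(np.round(d["at"],1),round(d["p"],2),onz(c,d["at"],.018).round(4)) for d in robot.tip_of(c,q)])
E
```

```text
grater_grip [391.1 236.5] 0.9 [0.5594 0.2181 0.022 ]
grater_grip [342.  196.6] 0.87 [0.3146 0.1863 0.022 ]
grater_grip [223.8 220.1] 0.67 [ 0.2763 -0.1862  0.022 ]
grater_nose [219.5 245.2] 0.8 [ 0.3676 -0.2254  0.006 ]
grater_nose [418.9 265.5] 0.74 [0.6816 0.2306 0.006 ]
grater_nose [377.8 191.9] 0.72 [0.3181 0.3153 0.006 ]
grater_nose [419.6 166.2] 0.65 [0.2345 0.5333 0.006 ]
pred grip [390.71300916 238.5956891 ] nose [418.19849238 265.20632536]
[[173. 132. 101.]
 [132.  92.  71.]
 [202. 203. 206.]
 [190. 146. 112.]]
[[366.5, 160.8], [412.5, 153.0], [430.3, 258.0], [384.3, 265.8]] [[0.6927, -0.1104], [0.7135, -0.2293], [0.4424, -0.2748], [0.4217, -0.1568]] [ 0.56760953 -0.19285556]
stand_mouth [(array([405.5, 244.5]), 0.89, array([ 0.4767, -0.2111,  0.018 ])), (array([242.6, 207.5]), 0.18, array([0.57  , 0.2092, 0.018 ]))]
stand_stop [(array([396.1, 174.1]), 0.9, array([ 0.6584, -0.1869,  0.018 ]))]
```

View pics/scene1.png

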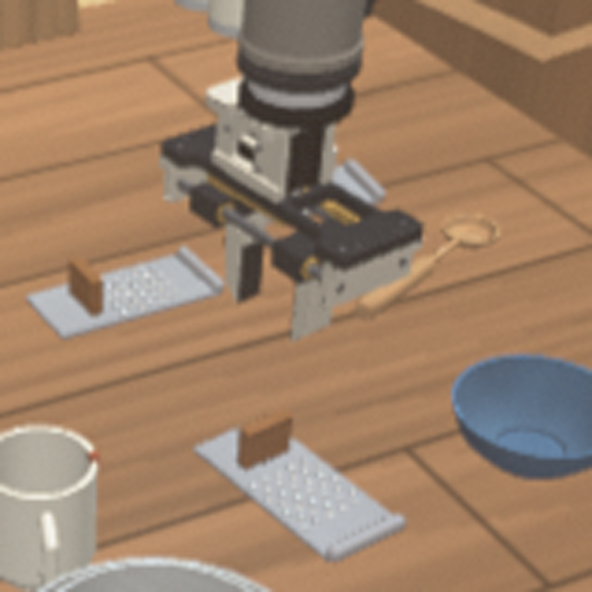

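The picture shows the grip at crop (264,440), matching the prediction, with the open gripper straight above it. Descending to grasp.

Request:
{"api": "carry_out", "payload": {
  "commands": [
    [[0.0017,-0.0017,0.0158],0,0.6],
    [[0,0,0.0158],0,0.6],
    [[0,0,0.0158],0,0.6],
    [[0,0,0.0158],0,0.6],
    [[0,0,0.0158],0,0.6],
    [[0,0,0.0158],0,0.6],
    [[0,0,0.0158],0,0.6],
    [[0,0,0.0158],0,0.6],
    [[0,0,0],0,0.3],
    [[0,0,0],0,0.1],
    [[0,0,0],0,0],
    [[0,0,0],0,0],
    [[0,0,0],0,0],
    [[0,0,0],0,0]
  ],
  "newtons": 25
}}

```text
time: 5.45
tool_pos: [0.5663, 0.2132, 0.0267]
tool_rot: [3.141, -0.0, 1.725]
contact_force: [-1.0, 0.4, 3.0]
opening: 0.0119
grip_force: 25.0
```

```bash
python3 - <<'E'
from h import *
c=robot.read_camera("top");sub=cv2.GaussianBlur(c["pixels"],(3,3),0)[145:265,360:440].astype(int)
# fit: maximise dark coverage of 260x116 rect at z=.018 vs surrounding ring
from scipy.optimize import minimize
dark=cv2.GaussianBlur(np.float32(c["pixels"][...,0]),(3,3),0)
gx,gy=np.meshgrid(np.linspace(-.13,.13,60),np.linspace(-.058,.058,40))
def samp(p,X,Y):
    ch,sh=np.cos(p[2]),np.sin(p[2]);V=np.array(c["view"])
    W=np.stack([p[0]+ch*X-sh*Y,p[1]+sh*X+ch*Y,np.full_like(X,.018)])
    q=np.tensordot(V[:3,:3],W,1)+V[:3,3].reshape(3,*[1]*X.ndim)
    return cv2.remap(dark,np.float32(c["cx"]-c["fx"]*q[0]/q[2]),np.float32(c["cy"]+c["fy"]*q[1]/q[2]),1)
t=np.linspace(-1,1,200);
def cost(p):
    f=0
    for s in(-1,1):
        a=samp(p,(t*.12)[None],np.full((1,200),s*.054));b=samp(p,(t*.12)[None],np.full((1,200),s*.062));f+=np.minimum(b-a,70).mean()
        a=samp(p,np.full((1,200),s*.126),(t*.05)[None]);b=samp(p,np.full((1,200),s*.134),(t*.05)[None]);f+=np.minimum(b-a,70).mean()
    return -f
best=min((minimize(cost,[.578+i,-.193+j,.155+k],method="Nelder-Mead",options=dict(initial_simplex=None,xatol=1e-4)) for i in(-.004,0,.004) for j in(-.004,0,.004) for k in(-.03,0,.03)),key=lambda r:r.fun)
print(best.x,best.fun)
im=cv2.cvtColor(c["pixels"],cv2.COLOR_RGB2BGR);S=5
im=cv2.resize(im[145:265,350:450],None,fx=S,fy=S,interpolation=cv2.INTER_CUBIC)
p=best.x;ch,sh=np.cos(p[2]),np.sin(p[2])
def L(a,b,col):
    P=[((proj(c,[p[0]+ch*x-sh*y,p[1]+sh*x+ch*y,z])-[350,145]+.5)*S).astype(int).tolist() for x,y,z in(a,b)];cv2.line(im,P[0],P[1],col,1)
Q=[(-.13,-.058,.018),(.13,-.058,.018),(.13,.058,.018),(-.13,.058,.018)]
for i in range(4):L(Q[i-1],Q[i],(0,255,0))
for s in(-1,1):L((-.063,s*.038,.025),(.062,s*.038,.025),(255,0,0));L((-.063,s*.038,.025),(-.11,s*.05,.025),(255,0,0))
cv2.imwrite("pics/fit.png",im)
print(robot.observe()["opening"],robot.observe()["grip_force"])
E
```

```text
[ 0.57677909 -0.19090943  0.15909143] -170.10626220703125
0.01182648569555241 25.000350773334503
```

View pics/fit.png

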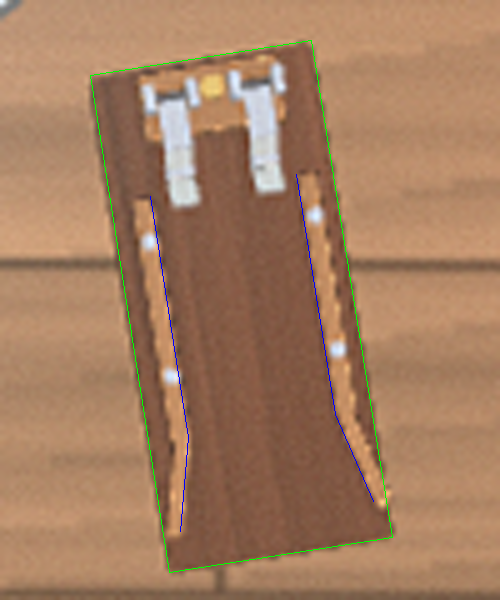

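The fitted outline (green) and rails (blue) match the stand well. Its mouth is at (280,555) and the clips at (180,190) and (265,180) in the crop. Lifting and carrying.

Request:
{"api": "carry_out", "payload": {
  "commands": [
    [[0,0,-0.015],0,0],
    [[0,0,-0.03],0,0],
    [[0,0,-0.035],0,0],
    [[0,0,-0.035],0,0],
    [[0,0,-0.035],0,0],
    [[0,0,-0.02],-0.005,0],
    [[-0.0143,-0.0087,0],0,0],
    [[-0.0285,-0.0173,0],0,0],
    [[-0.0285,-0.0173,0],0,0],
    [[-0.0285,-0.0173,0],0,0],
    [[-0.0285,-0.0173,0],0,0],
    [[-0.0285,-0.0173,0],0,0],
    [[-0.0285,-0.0173,0],0,0],
    [[-0.0285,-0.0173,0],0,0],
    [[-0.0285,-0.0173,0],0,0],
    [[-0.0285,-0.0173,0],0,0],
    [[-0.0285,-0.0173,0],0,0],
    [[-0.0285,-0.0173,0],0,0],
    [[-0.0285,-0.0173,0],0,0],
    [[-0.0285,-0.0173,0],0,0]
  ]
}}

```text
time: 8.0
tool_pos: [0.3941, -0.2045, 0.1952]
tool_rot: [-3.14, -0.002, 1.729]
contact_force: [-0.6, 0.4, -1.7]
opening: 0.0119
grip_force: 25.0
```

Request:
{"api": "carry_out", "payload": {
  "commands": [
    [[-0.0143,-0.0087,0],0,0],
    [[0,0,0.02],0,0],
    [[0,0,0.03],0,0],
    [[0,0,0.03],0,0],
    [[0,0,0.02],0,0],
    [[0,0,0.01],0,0],
    [[0,0,0],0,0]
  ]
}}

```text
time: 8.88
tool_pos: [0.3895, -0.2189, 0.0859]
tool_rot: [-3.141, -0.001, 1.73]
contact_force: [-0.6, -0.1, -1.1]
opening: 0.0116
grip_force: 25.0
```

```bash
python3 - <<'E'
from h import *
s=robot.observe();print(s["tool_pos"],s["tool_rot"],s["contact_force"],s["opening"])
st=np.array([.5768,-.1909]);h=.159;d=s["tool_pos"][:2]-st
print("in stand",np.cos(h)*d[0]+np.sin(h)*d[1],-np.sin(h)*d[0]+np.cos(h)*d[1])
c=robot.read_camera("top");save(c,"top2.png",(340,140,480,340),3);
c2=robot.read_camera("scene");save(c2,"scene2.png",(160,150,320,330),3)
a=cv2.imread("pics/top2.png");b=cv2.imread("pics/scene2.png");a=a[:540]
cv2.imwrite("pics/v2.png",cv2.resize(np.hstack([a,b]),None,fx=.88,fy=.88))
E
```

```text
[ 0.38952898 -0.21892205  0.08586099] [-3.14059861e+00 -1.30412469e-03  1.72985017e+00] [-0.6150712  -0.14291359 -1.11879127] 0.011557179302385263
in stand -0.1893455652236895 0.00198220262675668
```

View pics/v2.png

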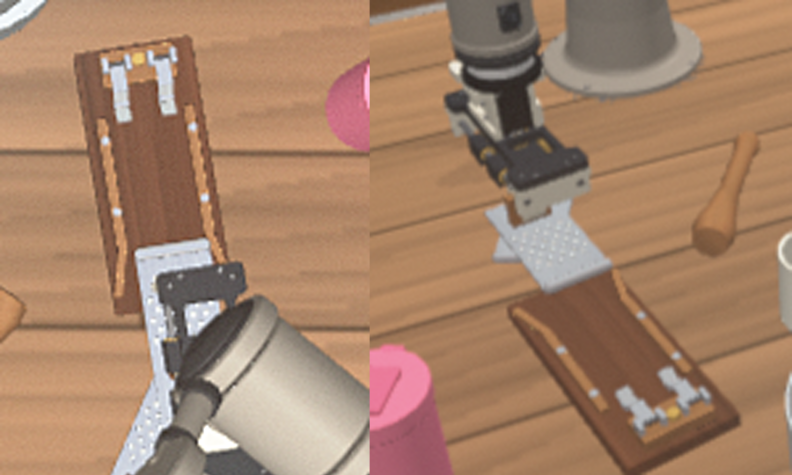

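```bash
python3 - <<'E'
from h import *
c=robot.read_camera("top");print([(np.round(d["at"],1),d["p"]) for d in robot.tip_of(c,"grater_nose")])
st=np.array([.5768,-.1909]);h=.159
def instand(P): d=P-st; return np.cos(h)*d[0]+np.sin(h)*d[1],-np.sin(h)*d[0]+np.cos(h)*d[1]
hsv=cv2.cvtColor(c["pixels"],cv2.COLOR_RGB2HSV).astype(int)
g=hsv[...,1].astype(float)
# left edge & right edge of plate by rows, plus front line by columns (half-level crossing)
def cross(v):  # first crossing from high sat to low
    i=np.where(v<75)[0][0]; return i-1+(v[i-1]-75)/(v[i-1]-v[i])
F=[(x,225+cross(g[225:245,x])) for x in range(394,416)]
Lf=[(385+cross(g[y,385:403]),y) for y in range(238,252)]
Rt=[(426-cross(g[y,412:427][::-1]),y) for y in range(233,240)]
for n,E,z in(("front",F,.066),("left",Lf,.063),("right",Rt,.063)):
    W=np.array([instand(onz(c,p,z)[:2]) for p in E]);print(n,np.median(W,0).round(4))
    if n!="right":
        i=0 if n=="left" else 1;print(" slope",np.polyfit(W[:,i],W[:,1-i],1).round(4), W[:,1-i].round(4)[::4])
    else: print(W.round(4)[:,1])
E
```

```text
[(array([403.4, 231.9]), 0.92), (array([208.7, 302.3]), 0.92), (array([412. , 286.4]), 0.88), (array([123.3, 332.6]), 0.84), (array([415.2, 279.1]), 0.53)]
front [-0.0681  0.0015]
 slope [-0.0013 -0.068 ] [-0.0676 -0.0685 -0.0681 -0.0679 -0.0683 -0.0679]
left [-0.0961  0.0363]
 slope [-0.0064  0.0358] [0.0362 0.0369 0.0358 0.0368]
right [-0.086  -0.0358]
[-0.0352 -0.035  -0.0355 -0.0359 -0.0362 -0.0358 -0.0469]
```

The grater is centred within 0.5 mm and parallel to the stand. Lowering, then feeling for the bed.

Request:
{"api": "carry_out", "payload": {
  "commands": [
    [[0,0,0.012],0,0],
    [[0,0,0.012],0,0],
    [[0,0,0.01],0,0],
    [[0,0,0.004],0,0],
    [[0,0,0.001],0,0],
    [[0,0,0],0,0]
  ]
}}

```text
time: 9.82
tool_pos: [0.3901, -0.2194, 0.0474]
tool_rot: [3.141, 0.0, 1.73]
contact_force: [-0.7, -0.9, -1.7]
opening: 0.012
grip_force: 25.0
```

Request:
{"api": "carry_out", "payload": {
  "commands": [
    [[0,0,0.001],0,0],
    [[0,0,0.0005],0,0],
    [[0,0,0],0,0]
  ]
}}

```text
time: 10.2
tool_pos: [0.39, -0.2194, 0.0459]
tool_rot: [3.141, 0.0, 1.73]
contact_force: [-0.2, 0.0, -1.1]
opening: 0.012
grip_force: 25.0
```

Request:
{"api": "carry_out", "payload": {
  "commands": [
    [[0,0,0.0005],0,0],
    [[0,0,0.0005],0,0],
    [[0,0,0],0,0]
  ]
}}

```text
time: 10.58
tool_pos: [0.39, -0.2193, 0.0448]
tool_rot: [3.142, -0.0, 1.73]
contact_force: [-0.4, -0.6, -1.6]
opening: 0.0121
grip_force: 25.0
```

Request:
{"api": "carry_out", "payload": {
  "commands": [
    [[0,0,0.0004],0,0],
    [[0,0,0],0,0]
  ]
}}

```text
time: 10.82
tool_pos: [0.39, -0.2194, 0.0446]
tool_rot: [3.141, 0.0, 1.73]
contact_force: [-1.8, 0.6, 3.7]
opening: 0.0116
grip_force: 25.0
```

Bed contact felt. Sliding in, well short of the clips.

Request:
{"api": "carry_out", "payload": {
  "commands": [
    [[0,0.002,-0.0002],0,0],
    [[0,0.004,0],0,0],
    [[0,0.004,0],0,0],
    [[0,0.004,0],0,0],
    [[0,0.004,0],0,0],
    [[0,0.004,0],0,0],
    [[0,0.004,0],0,0],
    [[0,0.004,0],0,0],
    [[0,0.002,0],0,0]
  ]
}}

```text
time: 11.95
tool_pos: [0.4218, -0.2142, 0.0447]
tool_rot: [3.142, 0.0, 1.73]
contact_force: [-3.2, -1.2, 5.6]
opening: 0.0122
grip_force: 25.0
```

```bash
python3 - <<'E'
from h import *
s=robot.observe();print(s["tool_pos"],s["contact_force"],s["torque"])
c2=robot.read_camera("scene");save(c2,"s3.png",(190,200,310,330),5)
E
```

```text
[ 0.42184285 -0.21424023  0.04468468] [-3.20453238 -1.18380388  5.62753924] [-0.11959591  0.43756227  0.0426812 ]
```

View pics/s3.png

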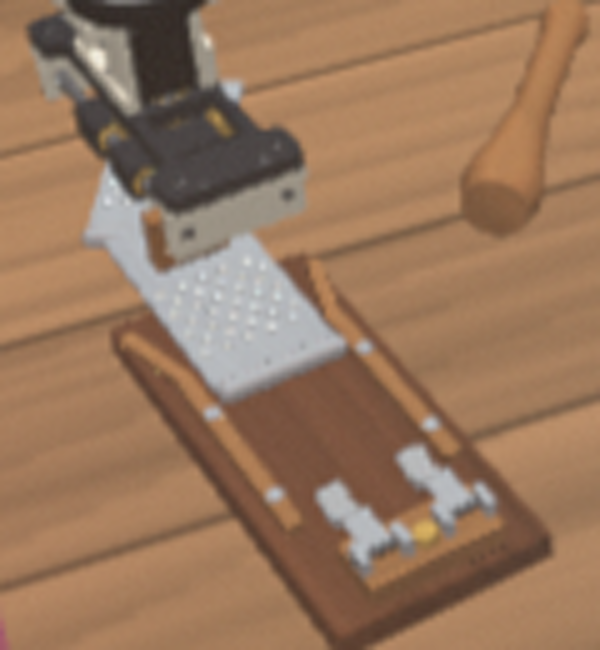

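The grater lies between the rails, with its nose at (285,370) and the clips ahead. Easing off slightly and sliding on.

Request:
{"api": "carry_out", "payload": {
  "commands": [
    [[0,0.002,-0.0002],0,0],
    [[0,0.004,0],0,0],
    [[0,0.004,0],0,0],
    [[0,0.004,0],0,0],
    [[0,0.004,0],0,0],
    [[0,0.004,0],0,0],
    [[0,0.004,0],0,0],
    [[0,0.002,0],0,0]
  ]
}}

```text
time: 13.0
tool_pos: [0.4495, -0.2097, 0.0447]
tool_rot: [3.142, -0.0, 1.73]
contact_force: [-0.9, -0.9, 0.5]
opening: 0.0119
grip_force: 25.0
```

Request:
{"api": "carry_out", "payload": {
  "commands": [
    [[0,0.003,0],0,0],
    [[0,0.004,0],0,0],
    [[0,0.004,0],0,0],
    [[0,0.004,0],0,0],
    [[0,0.004,0],0,0],
    [[0,0.004,0],0,0],
    [[0,0.003,0],0,0]
  ]
}}

```text
time: 13.88
tool_pos: [0.4751, -0.2056, 0.0447]
tool_rot: [-3.142, -0.0, 1.73]
contact_force: [-1.0, -0.5, -0.2]
opening: 0.0118
grip_force: 25.0
```

Request:
{"api": "carry_out", "payload": {
  "commands": [
    [[0,0.002,0],0,0],
    [[0,0.002,0],0,0],
    [[0,0.002,0],0,0],
    [[0,0.002,0],0,0],
    [[0,0.002,0],0,0],
    [[0,0.002,0],0,0],
    [[0,0.002,0],0,0],
    [[0,0.002,0],0,0],
    [[0,0.002,0],0,0],
    [[0,0.002,0],0,0]
  ]
}}

```text
time: 15.12
tool_pos: [0.4948, -0.2025, 0.0448]
tool_rot: [3.142, -0.0, 1.73]
contact_force: [0.9, 0.1, 0.4]
opening: 0.0119
grip_force: 25.0
```

Request:
{"api": "carry_out", "payload": {
  "commands": [
    [[0,0.0015,0],0,0],
    [[0,0.0015,0],0,0],
    [[0,0.0015,0],0,0],
    [[0,0.0015,0],0,0],
    [[0,0.0015,0],0,0],
    [[0,0.0015,0],0,0]
  ]
}}

```text
time: 15.88
tool_pos: [0.5036, -0.2011, 0.0448]
tool_rot: [3.142, -0.0, 1.73]
contact_force: [-0.5, 0.6, -1.1]
opening: 0.0122
grip_force: 25.0
```

Request:
{"api": "carry_out", "payload": {
  "commands": [
    [[0,0.0015,0],0,0],
    [[0,0.0015,0],0,0],
    [[0,0.0015,0],0,0],
    [[0,0.0015,0],0,0]
  ]
}}

```text
time: 16.38
tool_pos: [0.5096, -0.2001, 0.0448]
tool_rot: [3.142, -0.0, 1.73]
contact_force: [-0.3, 0.0, -0.6]
opening: 0.0119
grip_force: 25.0
```

Request:
{"api": "carry_out", "payload": {
  "commands": [
    [[0,0.0015,0],0,0],
    [[0,0.0015,0],0,0],
    [[0,0.0015,0],0,0]
  ]
}}

```text
time: 16.75
tool_pos: [0.514, -0.1994, 0.0448]
tool_rot: [3.142, -0.0, 1.73]
contact_force: [0.5, -0.1, -1.0]
opening: 0.012
grip_force: 25.0
```

Request:
{"api": "carry_out", "payload": {
  "commands": [
    [[0,0.0015,0],0,0],
    [[0,0.0015,0],0,0],
    [[0,0.0015,0],0,0]
  ]
}}

```text
time: 17.12
tool_pos: [0.5184, -0.1987, 0.0448]
tool_rot: [-3.141, -0.0, 1.73]
contact_force: [-1.6, -0.4, -0.8]
opening: 0.0124
grip_force: 25.0
```

Request:
{"api": "carry_out", "payload": {
  "commands": [
    [[0,0.0015,0],0,0],
    [[0,0.0015,0],0,0]
  ]
}}

```text
time: 17.38
tool_pos: [0.5209, -0.1982, 0.0448]
tool_rot: [-3.141, -0.0, 1.73]
contact_force: [-4.2, 0.2, 1.1]
opening: 0.0117
grip_force: 25.0
```

Request:
{"api": "carry_out", "payload": {
  "commands": [
    [[0,0.0015,0],0,0],
    [[0,0.0015,0],0,0]
  ]
}}

```text
time: 17.62
tool_pos: [0.524, -0.1977, 0.0448]
tool_rot: [-3.141, -0.0, 1.73]
contact_force: [-4.9, -0.6, 0.4]
opening: 0.0119
grip_force: 25.0
```

Request:
{"api": "carry_out", "payload": {
  "commands": [
    [[0,0.0015,0],0,0],
    [[0,0.0015,0],0,0]
  ]
}}

```text
time: 17.88
tool_pos: [0.5267, -0.1973, 0.0448]
tool_rot: [-3.14, -0.001, 1.73]
contact_force: [-6.0, -2.1, 3.0]
opening: 0.0116
grip_force: 25.0
```

Request:
{"api": "carry_out", "payload": {
  "commands": [
    [[0,0.0015,0],0,0],
    [[0,0.0015,0],0,0]
  ]
}}

```text
time: 18.12
tool_pos: [0.5297, -0.1968, 0.0448]
tool_rot: [-3.14, -0.001, 1.73]
contact_force: [-5.4, -1.3, 1.6]
opening: 0.0118
grip_force: 25.0
```

Request:
{"api": "carry_out", "payload": {
  "commands": [
    [[0,0.0015,0],0,0],
    [[0,0.0015,0],0,0]
  ]
}}

```text
time: 18.38
tool_pos: [0.5333, -0.1963, 0.0447]
tool_rot: [3.141, -0.0, 1.73]
contact_force: [-3.1, 0.1, -0.9]
opening: 0.0119
grip_force: 25.0
```

Request:
{"api": "carry_out", "payload": {
  "commands": [
    [[0,0.0013,0],0,0],
    [[0,0.0013,0],0,0]
  ]
}}

```text
time: 18.62
tool_pos: [0.5361, -0.1959, 0.0448]
tool_rot: [3.141, 0.0, 1.73]
contact_force: [-0.8, 0.1, -1.3]
opening: 0.0116
grip_force: 25.0
```

Request:
{"api": "carry_out", "payload": {
  "commands": [
    [[0,0.0013,0],0,0],
    [[0,0.0013,0],0,0]
  ]
}}

```text
time: 18.88
tool_pos: [0.5387, -0.1955, 0.0448]
tool_rot: [3.141, 0.0, 1.73]
contact_force: [-0.6, 0.3, -1.7]
opening: 0.0117
grip_force: 25.0
```

Request:
{"api": "carry_out", "payload": {
  "commands": [
    [[0,0.0013,0],0,0],
    [[0,0.0013,0],0,0]
  ]
}}

```text
time: 19.12
tool_pos: [0.5412, -0.1951, 0.0448]
tool_rot: [3.141, 0.0, 1.73]
contact_force: [0.3, -0.2, -2.2]
opening: 0.0119
grip_force: 25.0
```

Request:
{"api": "carry_out", "payload": {
  "commands": [
    [[0,0.0013,0],0,0]
  ]
}}

```text
time: 19.25
tool_pos: [0.5425, -0.1949, 0.0448]
tool_rot: [3.141, 0.0, 1.73]
contact_force: [1.0, 0.8, -2.5]
opening: 0.0119
grip_force: 25.0
```

Request:
{"api": "carry_out", "payload": {
  "commands": [
    [[0,0.0013,0],0,0]
  ]
}}

```text
time: 19.38
tool_pos: [0.5438, -0.1947, 0.0448]
tool_rot: [3.141, 0.0, 1.73]
contact_force: [1.2, 0.8, -2.4]
opening: 0.012
grip_force: 25.0
```

Request:
{"api": "carry_out", "payload": {
  "commands": [
    [[0,0.0012,0],0,0]
  ]
}}

```text
time: 19.5
tool_pos: [0.5446, -0.1945, 0.0448]
tool_rot: [-3.141, -0.0, 1.73]
contact_force: [-0.5, 0.0, -0.5]
opening: 0.012
grip_force: 25.0
```

Request:
{"api": "carry_out", "payload": {
  "commands": [
    [[0,0.0012,0],0,0]
  ]
}}

```text
time: 19.62
tool_pos: [0.5458, -0.1944, 0.0448]
tool_rot: [-3.141, -0.0, 1.73]
contact_force: [-1.2, -0.8, -1.2]
opening: 0.0119
grip_force: 25.0
```

Request:
{"api": "carry_out", "payload": {
  "commands": [
    [[0,0.0012,0],0,0]
  ]
}}

```text
time: 19.75
tool_pos: [0.5459, -0.1943, 0.0448]
tool_rot: [-3.139, -0.001, 1.73]
contact_force: [-8.8, -4.1, 3.5]
opening: 0.012
grip_force: 25.0
```

Stop felt at about 9 N. Holding and looking before letting go.

Request:
{"api": "carry_out", "payload": {
  "commands": [
    [[0,0,0],0,0]
  ]
}}

```text
time: 19.88
tool_pos: [0.5459, -0.1944, 0.0448]
tool_rot: [-3.139, -0.0, 1.73]
contact_force: [-6.1, -1.6, 1.6]
opening: 0.0121
grip_force: 25.0
```

```bash
python3 - <<'E'
from h import *
c2=robot.read_camera("scene");save(c2,"s4.png",(200,220,310,330),5)
E
```

```text
(no output)
```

View pics/s4.png

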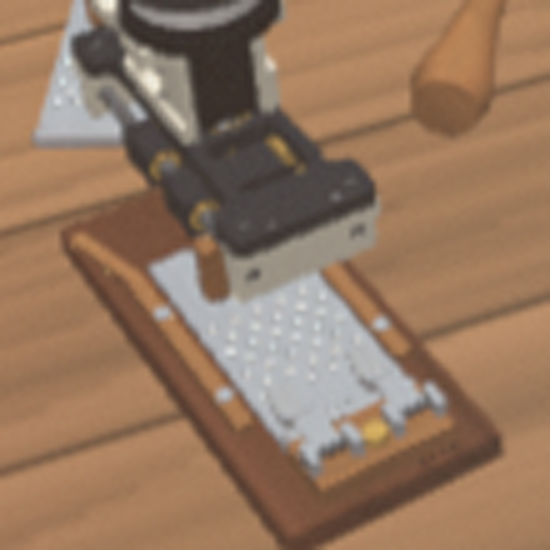

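The grater is home between the rails: the bead is at the stop block, near (370,430), and both clips lie down behind it. Easing the push, opening and withdrawing.

Request:
{"api": "carry_out", "payload": {
  "commands": [
    [[0,-0.0006,0],0,0],
    [[0,0,0],0,0.05],
    [[0,0,0],0,0.2],
    [[0,0,0],0,0.35],
    [[0,0,0],0,0.4],
    [[0,0,0],0,0.4],
    [[0,0,-0.005],0,0.4],
    [[0,0,-0.015],0,0.4],
    [[0,0,-0.02],0,0.4],
    [[0,0,-0.03],0,0.4],
    [[0,0,-0.03],0,0.4],
    [[0,0,-0.03],0,0.4],
    [[0,0,-0.03],0,0.4],
    [[0.03,-0.03,0],0,0.4],
    [[0.04,-0.03,0],0,0.4],
    [[0.04,-0.03,0],0,0.4],
    [[0.04,-0.03,0],0,0.4],
    [[0,0,0],0,0.4]
  ]
}}

```text
time: 22.18
tool_pos: [0.402, -0.0633, 0.2059]
tool_rot: [3.141, -0.0, 1.732]
contact_force: [0.2, -0.9, 0.1]
opening: 0.0367
grip_force: 0.0
```

```bash
python3 - <<'E'
from h import *
c=robot.read_camera("top");a=cv2.cvtColor(c["pixels"],cv2.COLOR_RGB2BGR)[145:265,350:450]
c=robot.read_camera("scene");b=cv2.cvtColor(c["pixels"],cv2.COLOR_RGB2BGR)[225:345,205:305]
cv2.imwrite("pics/fin.png",cv2.resize(np.hstack([a,b]),None,fx=4,fy=4,interpolation=cv2.INTER_CUBIC))
E
```

```text
(no output)
```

View pics/fin.png

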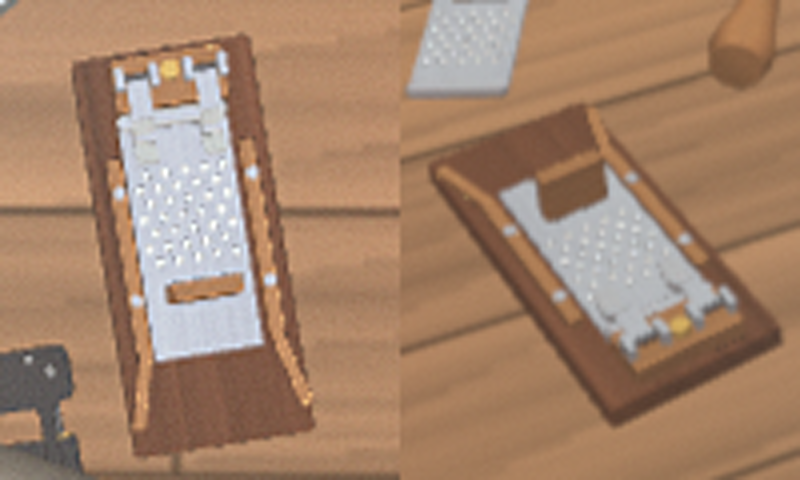

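The grater lies flat in the stand, with its bead against the stop at (175,115) and both clip feet down behind it. The robot is clear.

```bash
python3 -c "
from cell import robot
print(robot.hand_in())"
```

```text
the job is handed in; nothing more can be done
None
```

The grater is in the stand, lying flat and home at the stop with both clips snapped down behind the rolled edge; I let go, moved the arm clear and handed the job in at about 22 s, and the highest push I read was about 10 N, at the stop.

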